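# Lock the tool-arm coupler onto the blue ball mount

### The arm

A 6-joint arm with a two-finger parallel gripper is mounted at the origin on a cart in front of the work surface, level with it; the furniture and walls round the work are solid. World frame = base frame: x ahead of the robot, y to its left, z up, the work surface at z = 0. Lengths are in m, angles in rad, forces in N, time in s.
With the tool pointing down it reaches from about 0.35 to 0.975 m from the base axis. Payload 4.9 kg.
Tool frame: the origin (TCP) lies on the centre line of the jaws, within the pads' length; the fingertips stand ctrl.tcp_to_tips ahead of it and the grasp point (between the pads) lies 3 mm ahead of it (ctrl.tcp_to_tips is the distance from the TCP to the fingertips, in m); z points along the fingers, y is the direction in which the jaws open and shut (so a half turn about z gives the same grasp; the last joint's range is limited). The gripper opens to 85 mm and grips with 20 to 120 N. Pads are 22 mm wide; open, the fingers measure 114 mm over their backs; the gripper's body (76 mm by 85 mm) begins 54 mm behind the grasp point. The pads swing forward as they close: fully open they stand 13 mm farther back than shut.
Start: joints at [0.618, 0.053, 1.613, -0, 1.476, -0.119], TCP at [0.463, 0.42, 0.253] pointing down, gripper open.
Joint ranges: [-3.01, 3.01], [-1.01, 2.22], [0.06, 2.58], [-1.02, 4.17], [0.09, 2.62], [-3.14, 3.14]. Speed limits (rad/s): [2.57, 2.57, 3.14, 3.14, 3.14, 3.14].

### API

Orientations are given as a rotation vector (axis times angle).
In Python, from station import ctrl, vision gives the robot as it stands.
- The arm moves only by the tool jog_arm, never from a script. Its argument "deltas" is a list of rows, each a list of 7 numbers: the turn, a rotation vector about the tool's x, y, z in rad, then the shift along the tool's x, y, z in cm, then the opening, from 0 (shut) to 1 (fully open). A call has 1 to 12 rows; each row shifts and turns the commanded pose from where the row before left it, along the tool's axes as they then stand; what a row does not reach is not made up. A row lasts 1/12 s, in which the tool goes at most 41.7 mm and 7.16 degrees, less where a joint would pass 70% of its speed; a pose out of reach is approached as far as the arm can. A call with a gripper value outside its range is refused whole. The fingers move at their own pace and stop on an object; "grip_force" is the grip in N (left out, the last holds). Time passes only in rows, so rows that do not move let the fingers close. It gives the time, the measured TCP pose, the force and the opening at its end, in the units of the state.
- ctrl.get_obs(): the state, without advancing time (a new reading comes with each control period).
- vision.get_image(name): name is "scene" or "top" or "wrist"; returns (picture, depth): 480x640x3 uint8, red, green, blue; 480x640 float32, m along the optical axis (not along the pixel's ray), 0 where there is no reading.
- vision.calibration(name): a dict with "fx", "fy", "cx", "cy" (pixels), "rvec" (rotation vector, rad) and "tvec" (3), from world to camera coordinates, as OpenCV has them; the wrist camera has in their place "hand_eye" (4x4, takes a point from camera to tool coordinates, whose origin is the TCP and whose axes are the flange's). Camera axes: x right, y down, z forward; pixel columns grow to the right and rows downward; lengths in m; the calibration is good to about 2 mm. A picture is of the moment at which its call begins: read the wrist's pose just before it. calibration takes no time and is no camera call.
- ctrl.finish_job(): hands the job in, once; it reports no verdict.
The state is a dict: "t": time; "q": joint angles; "dq": joint speeds; "effort": joint torques, N m; "tool_pos": TCP position; "tool_rot": TCP orientation; "contact_force": force on the tool from outside, world axes, zero at the start; "wrist_torque": the same for the moment, N m; "opening": finger opening in m.
Only numpy, scipy, OpenCV 4.12 (cv2) and the standard library are available. Lean on these libraries where they do the work, as an engineer would, in place of code of your own. Each camera call takes 0.05 s, during which the arm holds its last target. There are 200 camera calls.

### The job

Take the tool-arm coupler by its red handle and pull the handle fully up to open its jaws; with the handle still up, lower the coupler over the ball of the blue mount (not the yellow one) until it sits flat on the collar. Then press the red handle fully down to lock it, let go, and leave the coupler upright on the blue mount.

Things in the scene. Friction and masses are not known exactly. Their poses are not given: they have to be found in the camera images.
- coupler_grip (a point): Centre of the coupler's red handle bar: 64 mm long (its x axis), 16 mm wide (y), 18 mm high, on two thin upright rods 22 mm either side of centre along x. Its underside is 18 mm above the housing's top with the handle down, 38 mm with it up. Pinch it across its width at the centre.
- coupler_foot (a point): Centre of the coupler's flat underside. Loose upright aluminium cylinder, blue band, 64 mm diameter, 62 mm high, 0.5 kg; thin side arm with black clip reaches 77 mm to -y; stands on the table. A 38 mm bore, 50 mm deep, opens below; open jaws let the ball in with 4 mm to spare all round. Bar centre is 89 mm above (handle down) or 109 mm (up). x along the bar, z up.
- coupler_handle (a joint): Slide of the red handle, m: 0 down (jaws closed: ball locked in or kept out), 0.020 up at its stop (jaws open). About 2 N of friction holds it where it is left. Lifting by the bar first draws the handle up to its stop, then lifts the coupler (about 5 N). Pressing the bar down on the seated coupler takes a few N.
- mount_blue_seat (a point): Centre of the collar's flat top on the fixed blue ball mount, 30 mm above the table: 90 mm square blue base, round blue pedestal 68 mm in diameter; above the collar a 14 mm neck and 30 mm steel ball, its top 45 mm above this point. The coupler's underside rests on this collar, any yaw. A like yellow mount nearby is not to be used.
Not all that is in view belongs to the job. Of the things that look like the part that bears mount_blue_seat, the larger one is meant.

How it is judged:
On the way, in this order (a step that is already met when the one before it is completed fails the run):
1. the red handle is pulled up (value of joint coupler_handle above 0.014 m), for 0.1 s.
2. the coupler is down over the blue mount's ball with the handle still up (horizontal distance between coupler_foot and mount_blue_seat below 0.01 m and z of coupler_foot in the frame of mount_blue_seat below 0.01 m and value of joint coupler_handle above 0.008 m), for 0.02 s.
At the end, for the whole second after the job is handed in: The coupler sits on the blue mount's collar, its underside within 5 mm of the collar and its axis within 10 mm of the ball's, upright within 7 degrees, and the red handle is down to within 5 mm (horizontal distance between coupler_foot and mount_blue_seat below 0.01 m and z of coupler_foot in the frame of mount_blue_seat below 0.005 m and angle between coupler_foot's own z axis and vertical below 0.12 rad and value of joint coupler_handle below 0.005 m); the robot touches nothing.
It fails at once if the coupler is tipped over (angle between coupler_foot's own z axis and vertical above 0.8 rad).
It also fails if it takes over 37 s, if anything falls off the work surface, if the arm or the gripper's body presses on something with over 40 N, if the wrist force passes 120 N, or if a joint passes its speed limit or range.

## Working session

There is one attempt and no reset: what is moved stays moved. The work goes in short steps, Python scripts to look and compute and a tool call to move; the robot and the scene stay as the last step left them, time stands still between calls to the robot, and variables do not carry over. Pictures are saved under pics/ and viewed, about 8 in all and at most 12, crops included, and the job is handed in when it is done.

Besides the shell and the picture viewer there is one more tool, called after ">>>" as name(argument=value, ...), one argument or row to a line, values as JSON. jog_arm: Moves the arm, as the interface text tells. Its arguments: {"type":"object","properties":{"deltas":{"type":"array"},"grip_force":{"type":"number"}},"required":["deltas"]}

```bash
mkdir -p pics; cat > h.py <<'E'
import numpy as np, cv2
from scipy.spatial.transform import Rotation as R
from station import ctrl, vision
def cam(name,obs=None):
    c=vision.calibration(name); K=np.array([[c['fx'],0,c['cx']],[0,c['fy'],c['cy']],[0,0,1]])
    if name=='wrist':
        T=np.eye(4);T[:3,:3]=R.from_rotvec(obs['tool_rot']).as_matrix();T[:3,3]=obs['tool_pos']
        T=T@np.array(c['hand_eye']); return K,T
    Rm=R.from_rotvec(np.ravel(c['rvec'])).as_matrix();T=np.eye(4);T[:3,:3]=Rm.T;T[:3,3]=-Rm.T@np.ravel(c['tvec']);return K,T
def ray(K,T,uv,z):
    d=T[:3,:3]@np.linalg.inv(K)@np.array([uv[0],uv[1],1.]);o=T[:3,3];return o+d*(z-o[2])/d[2]
def cloud(K,T,dep):
    v,u=np.mgrid[:480,:640];p=np.stack([(u-K[0,2])/K[0,0]*dep,(v-K[1,2])/K[1,1]*dep,dep],-1)
    return p@T[:3,:3].T+T[:3,3]
def snap(name):
    o=ctrl.get_obs();im,d=vision.get_image(name);K,T=cam(name,o);return im,d,K,T
E
python3 - <<'E'
from h import *
for n in['top','scene']:
    im,d,K,T=snap(n);cv2.imwrite(f'pics/{n}0.png',im[:,:,::-1]);np.savez(f'{n}0.npz',im=im,d=d,K=K,T=T)
    print(n,T[:3,3].round(3),T[:3,2].round(2))
print(ctrl.get_obs(),ctrl.tcp_to_tips)
E
```

```text
top [0.379 0.113 0.966] [ 0.14  0.01 -0.99]
scene [ 0.322 -0.402  0.75 ] [ 0.22  0.6  -0.77]
{'t': 0.1, 'q': array([ 6.17990986e-01,  5.32845783e-02,  1.61416236e+00, -3.16495470e-05,
        1.47601113e+00, -1.18987500e-01]), 'dq': array([ 1.92337108e-03, -3.47354940e-03, -2.99221588e-03, -5.09357641e-05,
        5.97023985e-04,  1.04695924e-03]), 'effort': array([ 1.83780758e-04, -3.94902921e+01, -3.71364248e+01, -4.65682285e-05,
        3.89371184e-03, -4.58103648e-05]), 'tool_pos': array([0.46237975, 0.41972476, 0.25218643]), 'tool_rot': array([-1.27176472e+00, -2.87165436e+00,  2.54392008e-03]), 'contact_force': array([-0.6083897 ,  0.99418771, -0.70235923]), 'wrist_torque': array([-0.03974781,  0.01689014, -0.0032406 ]), 'opening': 0.08553677197889793} 0.022
```

View pics/top0.png

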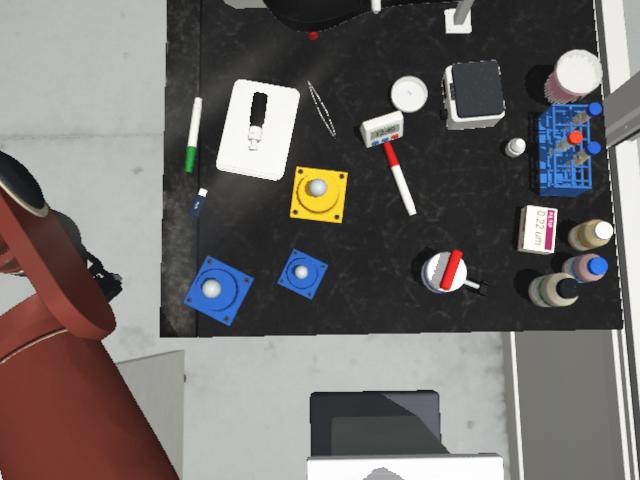

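View pics/scene0.png

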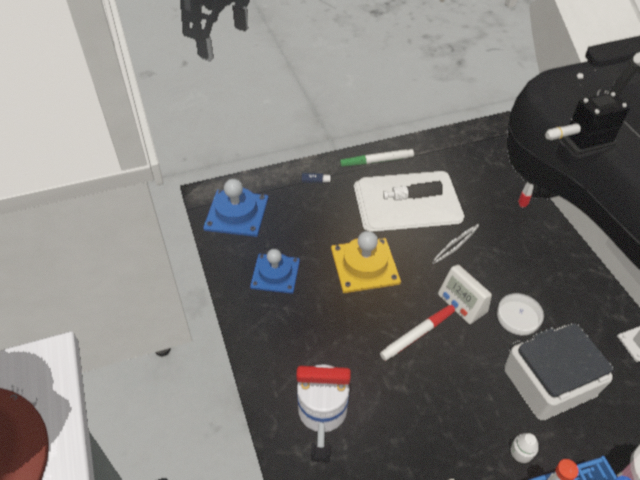

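Top view: large blue mount at (218,290), small blue decoy at (302,273), yellow at (319,194). Coupler with its red bar is at (451,270), with the arm/clip towards (480,287). Other red items are a marker (392,155), a red cap (575,138) and a red dot (313,35). I choose the coupler at (451,270) and the large blue mount at (218,290).

```bash
python3 - <<'E'
from h import *
for n,cb,mb in[('top',(451,270),(218,290)),('scene',(323,376),(236,212))]:
    f=np.load(n+'0.npz');im,d,K,T=f['im'],f['d'],f['K'],f['T'];P=cloud(K,T,d)
    hsv=cv2.cvtColor(im,cv2.COLOR_RGB2HSV);H,S,V=hsv[...,0],hsv[...,1],hsv[...,2]
    v,u=np.mgrid[:480,:640]
    near=lambda c,r:np.hypot(u-c[0],v-c[1])<r
    red=((H<8)|(H>172))&(S>150)&(V>60)&near(cb,45)
    top=red&(d>0); zt=np.percentile(P[top][:,2],80); m=top&(P[...,2]>zt-.006)
    r=cv2.minAreaRect(np.argwhere(m)[:,::-1].astype(np.float32))
    bp=[ray(K,T,p,.098) for p in cv2.boxPoints(r)]
    e=[bp[1]-bp[0],bp[2]-bp[1]];L=max(e,key=np.linalg.norm)
    print(n,'bar z',zt.round(4),'ctr',ray(K,T,r[0],.098).round(4),'depth mean',P[m].mean(0).round(4),'len',[np.linalg.norm(x).round(3) for x in e],'yaw',np.degrees(np.arctan2(L[1],L[0])).round(1),m.sum())
    blue=(H>100)&(H<125)&(S>120)&near(mb,45)&(d>0)
    zz=P[blue][:,2];print(' blue z hist',np.histogram(zz,bins=np.arange(-.005,.05,.005)))
    c=blue&(abs(P[...,2]-.030)<.005);w=np.argwhere(c)[:,::-1]
    (cx,cy),ra=cv2.minEnclosingCircle(w.astype(np.float32));q=ray(K,T,(cx,cy),.03)
    print(' collar',q.round(4),'diam',(2*np.linalg.norm(ray(K,T,(cx+ra,cy),.03)-q)).round(3))
    b=(S<60)&(V>80)&near(mb,35)&(d>0)&(P[...,2]>.05)&(P[...,2]<.085)
    (cx,cy),ra=cv2.minEnclosingCircle(np.argwhere(b)[:,::-1].astype(np.float32));
    print(' ball',ray(K,T,(cx,cy),.060).round(4),ra,'pix',cx,cy)
    if n=='top': cv2.imwrite('pics/crop.png',cv2.resize(np.hstack([im[210:330,390:510],im[230:350,150:270]])[:,:,::-1],None,fx=3,fy=3))
E
```

```text
top bar z 0.1008 ctr [ 0.4495 -0.0707  0.098 ] depth mean [ 0.4497 -0.0709  0.0994] len [np.float64(0.063), np.float64(0.016)] yaw -23.6 383
 blue z hist (array([  46,  153, 1123,  160,   21,   20,  606,  418,    1,    0]), array([-0.005,  0.   ,  0.005,  0.01 ,  0.015,  0.02 ,  0.025,  0.03 ,
        0.035,  0.04 ,  0.045]))
 collar [0.4285 0.3029 0.03  ] diam 0.069
 ball [0.4292 0.3036 0.06  ] 9.100237846374512 pix 211.5 288.25
scene bar z 0.1004 ctr [ 0.4485 -0.0727  0.098 ] depth mean [ 0.4483 -0.0732  0.0993] len [np.float64(0.018), np.float64(0.063)] yaw -22.1 654
 blue z hist (array([  5,  65, 792, 166,  83,  82, 421, 370,   0,   0]), array([-0.005,  0.   ,  0.005,  0.01 ,  0.015,  0.02 ,  0.025,  0.03 ,
        0.035,  0.04 ,  0.045]))
 collar [0.4291 0.3022 0.03  ] diam 0.067
 ball [0.4296 0.3046 0.06  ] 9.355826377868652 pix 232.73077392578125 188.26922607421875
```

View pics/crop.png

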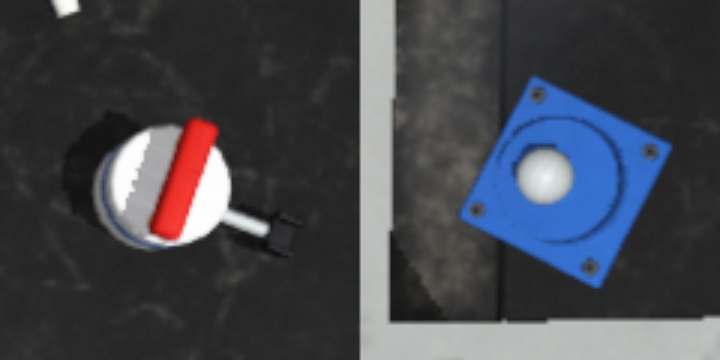

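The crop confirms both choices: the coupler with its red bar and black clip arm, and the 90 mm mount with a 68 mm collar (measured diameter 0.067–0.069). The seat is at about (0.429, 0.303) and the bar at (0.449, -0.072), yaw -23°, handle down.

>>> jog_arm(
  deltas=[
    [0,0,-0.109,0,0,0,1],
    [0,0,-0.109,0,0,0,1],
    [0,0,-0.109,0,0,0,1],
    [0,0,-0.109,0,0,0,1],
    [0,0,0,-0.9,-2.29,0,1],
    [0,0,0,-0.9,-2.29,0,1],
    [0,0,0,-0.9,-2.29,0,1],
    [0,0,0,-0.9,-2.29,0,1],
    [0,0,0,-0.9,-2.29,0,1],
    [0,0,0,-0.9,-2.29,0,1],
    [0,0,0,-0.9,-2.29,0,1],
    [0,0,0,-0.9,-2.29,0,1],
  ],
)

```text
t: 1.1
tool_pos: [0.4577, 0.222, 0.2527]
tool_rot: [-0.62, -3.079, 0.001]
contact_force: [-0.1, -0.3, -0.2]
opening: 0.0851
```

>>> jog_arm(
  deltas=[
    [0,0,0,-0.9,-2.29,0,1],
    [0,0,0,-0.9,-2.29,0,1],
    [0,0,0,-0.9,-2.29,0,1],
    [0,0,0,-0.9,-2.29,0,1],
    [0,0,0,-0.9,-2.29,0,1],
    [0,0,0,-0.9,-2.29,0,1],
    [0,0,0,-0.9,-2.29,0,1],
    [0,0,0,-0.9,-2.29,0,1],
    [0,0,0,-0.9,-2.29,0,1],
    [0,0,0,-0.9,-2.29,0,1],
    [0,0,0,-0.9,-2.29,0,1],
    [0,0,0,-0.9,-2.29,0,1],
  ],
)

```text
t: 2.1
tool_pos: [0.4508, -0.073, 0.2529]
tool_rot: [-0.621, -3.079, -0.0]
contact_force: [-1.1, -0.0, -0.5]
opening: 0.0852
```

>>> jog_arm(
  deltas=[
    [0,0,0,0,0,0,1],
    [0,0,0,0,0,0,1],
  ],
)

```text
t: 2.27
tool_pos: [0.451, -0.0726, 0.2528]
tool_rot: [-0.624, -3.078, -0.001]
contact_force: [0.0, 0.8, 0.0]
opening: 0.0856
```

```bash
cat > bar.py <<'E'
from h import *
import sys
im,d,K,T=snap('wrist');o=ctrl.get_obs();P=cloud(K,T,d);zt=float(sys.argv[1])
cv2.imwrite('pics/'+sys.argv[2],im[:,:,::-1])
hsv=cv2.cvtColor(im,cv2.COLOR_RGB2HSV);H,S,V=cv2.split(hsv)
m=((H<8)|(H>172))&(S>150)&(V>60)&(abs(P[...,2]-zt)<.008)&(d>0)
r=cv2.minAreaRect(np.argwhere(m)[:,::-1].astype(np.float32));bp=[ray(K,T,p,zt) for p in cv2.boxPoints(r)]
L=max([bp[1]-bp[0],bp[2]-bp[1]],key=np.linalg.norm);c=ray(K,T,r[0],zt)
Rt=R.from_rotvec(o['tool_rot']).as_matrix()
print('bar',c.round(4),'yaw',np.degrees(np.arctan2(L[1],L[0])).round(1),'len',np.linalg.norm(L).round(4),'z',np.median(P[m][:,2]).round(4),m.sum())
print('tcp',o['tool_pos'].round(4),'toolx yaw',np.degrees(np.arctan2(Rt[1,0],Rt[0,0])).round(1),'tilt',Rt[:,2].round(3),'t',o['t'],'F',o['contact_force'].round(1))
print('delta tool',(Rt.T@(c-o['tool_pos'])).round(4))
E
python3 bar.py .098 w1.png
```

```text
bar [ 0.447  -0.0712  0.098 ] yaw -22.4 len 0.0635 z 0.1006 1544
tcp [ 0.4511 -0.0719  0.2529] toolx yaw 157.1 tilt [-0.001  0.001 -1.   ] t 2.3167 F [0.7 0.2 0. ]
delta tool [ 0.0039 -0.0009  0.1549]
```

View pics/w1.png

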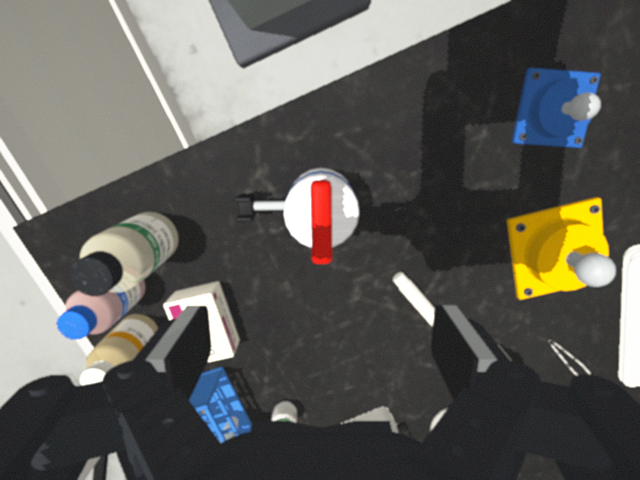

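Wrist view: bar centred at (321,222), clip arm to the left at (245,207), nothing under the fingers. Descend and grip.

>>> jog_arm(
  deltas=[
    [0,0,0,0.3,0,2.0,1],
    [0,0,0,0,0,2.5,1],
    [0,0,0,0,0,2.5,1],
    [0,0,0,0,0,2.5,1],
    [0,0,0,0,0,2.5,1],
    [0,0,0,0,0,2.0,1],
    [0,0,0,0,0,1.4,1],
    [0,0,0,0,0,0.6,1],
    [0,0,0,0,0,0,1],
  ],
  grip_force=50,
)

```text
t: 3.07
tool_pos: [0.4473, -0.0694, 0.0915]
tool_rot: [-0.618, -3.076, -0.001]
contact_force: [-1.2, -0.5, 0.3]
opening: 0.0857
```

>>> jog_arm(
  deltas=[
    [0,0,0,0,0,0,0],
    [0,0,0,0,0,0,0],
    [0,0,0,0,0,0,0],
    [0,0,0,0,0,0,0],
    [0,0,0,0,0,0,0],
    [0,0,0,0,0,0,0],
    [0,0,0,0,0,0,0],
    [0,0,0,0,0,0,0],
    [0,0,0,0,0,0,0],
    [0,0,0,0,0,0,0],
    [0,0,0,0,0,0,0],
    [0,0,0,0,0,0,0],
  ],
)

```text
t: 4.07
tool_pos: [0.4488, -0.071, 0.0935]
tool_rot: [0.621, 3.079, -0.0]
contact_force: [0.2, -2.6, 2.0]
opening: 0.0148
```

>>> jog_arm(
  deltas=[
    [0,0,0,0,0,-0.4,0],
    [0,0,0,0,0,-0.4,0],
    [0,0,0,0,0,-0.4,0],
    [0,0,0,0,0,-0.4,0],
    [0,0,0,0,0,-0.4,0],
    [0,0,0,0,0,-0.4,0],
    [0,0,0,0,0,-0.4,0],
    [0,0,0,0,0,0,0],
    [0,0,0,0,0,0,0],
  ],
)

```text
t: 4.82
tool_pos: [0.4486, -0.0708, 0.1214]
tool_rot: [0.621, 3.079, -0.0]
contact_force: [0.3, 0.7, -5.5]
opening: 0.0153
```

>>> jog_arm(
  deltas=[
    [0,0,0,0,0,-1,0],
    [0,0,0,0,0,-1,0],
    [0,0,0,0,0,-1.5,0],
    [0,0,0,0,0,-1.5,0],
    [0,0,0,0,0,-1.5,0],
    [0,0,0,0,0,-1.5,0],
    [0,0,0,0,0,-1,0],
    [0,0,0,0,0,-0.7,0],
    [0,0,0,0,0,0,0],
    [0,0,0,0,0,0,0],
  ],
)

```text
t: 5.65
tool_pos: [0.4486, -0.0708, 0.2185]
tool_rot: [0.621, 3.079, -0.0]
contact_force: [0.1, -0.1, -4.5]
opening: 0.0152
```

```bash
python3 - <<'E'
from h import *
im,d,K,T=snap('scene');cv2.imwrite('pics/s2.png',im[:,:,::-1]);print(ctrl.get_obs())
E
```

```text
{'t': 5.7, 'q': array([-3.20627343e-01, -3.53396502e-01,  2.03564135e+00, -1.29078089e-05,
        1.46052683e+00, -1.49364113e+00]), 'dq': array([ 0.00013619,  0.00817191,  0.01323805,  0.00116101, -0.00026293,
        0.00140602]), 'effort': array([-2.15176529e-03, -2.44772923e+01, -4.05949187e+01, -1.14347591e-02,
       -2.53707165e-02, -1.75653681e-04]), 'tool_pos': array([ 0.44817125, -0.07065034,  0.21761167]), 'tool_rot': array([-6.20490249e-01, -3.07851175e+00, -2.04821685e-04]), 'contact_force': array([-0.39004003,  0.77088781, -5.27577942]), 'wrist_torque': array([-0.01268081, -0.03628805, -0.00546173]), 'opening': 0.015218701105068165}
```

View pics/s2.png

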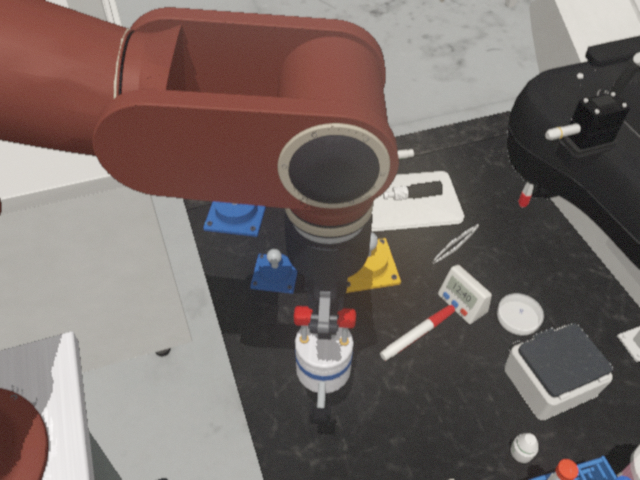

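The coupler hangs upright at (323,355), handle up, about 5 N of load. Carry it to hover over the blue mount, then check.

>>> jog_arm(
  deltas=[
    [0,0,0,0.46,0.94,0,0],
    [0,0,0,0.91,1.87,0,0],
    [0,0,0,0.91,1.87,0,0],
    [0,0,0,0.91,1.87,0,0],
    [0,0,0,0.91,1.87,0,0],
    [0,0,0,0.91,1.87,0,0],
    [0,0,0,0.91,1.87,0,0],
    [0,0,0,0.91,1.87,0,0],
    [0,0,0,0.91,1.87,0,0],
    [0,0,0,0.91,1.87,0,0],
    [0,0,0,0.91,1.87,0,0],
    [0,0,0,0.91,1.87,0,0],
  ],
)

```text
t: 6.7
tool_pos: [0.4342, 0.1697, 0.2171]
tool_rot: [-0.62, -3.078, 0.001]
contact_force: [-0.7, -0.4, -3.6]
opening: 0.0152
```

>>> jog_arm(
  deltas=[
    [0,0,0,0.91,1.87,0,0],
    [0,0,0,0.91,1.87,0,0],
    [0,0,0,0.91,1.87,0,0],
    [0,0,0,0.91,1.87,0,0],
    [0,0,0,0.91,1.87,0,0],
    [0,0,0,0.91,1.87,0,0],
    [0,0,0,0.45,0.93,0,0],
    [0,0,0,0,0,0,0],
    [0,0,0,0,0,0,0],
    [0,0,0,0,0,0,0],
  ],
)

```text
t: 7.53
tool_pos: [0.4276, 0.3024, 0.2177]
tool_rot: [-0.621, -3.079, 0.002]
contact_force: [0.1, -0.8, -4.7]
opening: 0.0149
```

```bash
python3 - <<'E'
from h import *
im,d,K,T=snap('scene');a=im
o=ctrl.get_obs();print(o['tool_pos'],o['tool_rot'],o['contact_force'],o['t'])
w,dw,Kw,Tw=snap('wrist');hsv=cv2.cvtColor(w,cv2.COLOR_RGB2HSV);H,S,V=cv2.split(hsv)
P=cloud(Kw,Tw,dw);zt=o['tool_pos'][2]+.005
m=((H<8)|(H>172))&(S>150)&(V>60)&(abs(P[...,2]-zt)<.008)&(dw>0)
r=cv2.minAreaRect(np.argwhere(m)[:,::-1].astype(np.float32));bp=np.array([ray(Kw,Tw,p,zt) for p in cv2.boxPoints(r)])
print('wrist bar c',bp.mean(0),r,[np.linalg.norm(bp[1]-bp[0]),np.linalg.norm(bp[2]-bp[1])],m.sum())
np.savez('hov.npz',im=a,d=d,K=K,T=T)
cv2.imwrite('pics/hov.png',np.hstack([cv2.resize(a[80:320,100:420],(400,300)),cv2.resize(w,(400,300))])[:,:,::-1])
E
```

```text
[0.42779956 0.30222609 0.21790712] [-6.21867184e-01 -3.07897757e+00  1.38513857e-03] [ 0.40652199 -0.42665034 -4.76878057] 7.5833
wrist bar c [0.42538149 0.30281761 0.22290712] ((320.5, 332.0), (166.0, 47.0), 90.0) [np.float64(0.015201354699808737), np.float64(0.06516895602958042)] 7144
```

View pics/hov.png

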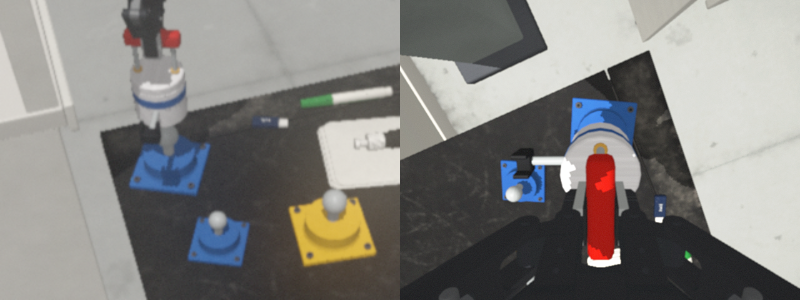

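Scene crop: the coupler is upright over the large blue mount, handle up (bar at (152,38), ball just below the housing). Wrist crop shows the bar centred between the fingers. One same-camera offset check in the scene view.

```bash
python3 - <<'E'
from h import *
f=np.load('hov.npz');im,d,K,T=f['im'],f['d'],f['K'],f['T'];P=cloud(K,T,d)
H,S,V=cv2.split(cv2.cvtColor(im,cv2.COLOR_RGB2HSV));v,u=np.mgrid[:480,:640]
box=(u>180)&(u<260)&(v>90)&(v<135)
m=((H<8)|(H>172))&(S>150)&(V>60)&box
r=cv2.minAreaRect(np.argwhere(m)[:,::-1].astype(np.float32))
print('bar mid ray z=.2135',ray(K,T,r[0],.2135).round(4),r)
b=(H>100)&(H<125)&(S>90)&(u>195)&(u<255)&(v>140)&(v<182)&(P[...,2]>.1)
q=P[b]
s=lambda p:((p[0]-c[0])**2+(p[1]-c[1])**2)
from scipy.optimize import least_squares
g=least_squares(lambda c:np.hypot(q[:,0]-c[0],q[:,1]-c[1])-.032,[.428,.303],loss='soft_l1',f_scale=.001)
print('band axis',g.x.round(4),len(q),'z',np.percentile(q[:,2],[5,50,95]).round(3))
E
```

```text
bar mid ray z=.2135 [0.4508 0.2982 0.2135] ((237.70001220703125, 109.60001373291016), (7.155416965484619, 11.180339813232422), 26.56505012512207)
band axis [0.4283 0.3024] 125 z [0.139 0.143 0.146]
```

Housing axis from the band is (0.4283, 0.3024), so about +1 mm in x and y is needed. Lower in two steps.

>>> jog_arm(
  deltas=[
    [0,0,0,-0.1,0.13,0,0],
    [0,0,0,0,0,0.5,0],
    [0,0,0,0,0,0.8,0],
    [0,0,0,0,0,0.8,0],
    [0,0,0,0,0,0.8,0],
    [0,0,0,0,0,0.8,0],
    [0,0,0,0,0,0.8,0],
    [0,0,0,0,0,0.5,0],
    [0,0,0,0,0,0,0],
  ],
)

```text
t: 8.38
tool_pos: [0.4284, 0.3033, 0.1662]
tool_rot: [-0.62, -3.077, 0.003]
contact_force: [-0.8, -0.6, -5.1]
opening: 0.015
```

>>> jog_arm(
  deltas=[
    [0,0,0,0,0,0.5,0],
    [0,0,0,0,0,0.5,0],
    [0,0,0,0,0,0.4,0],
    [0,0,0,0,0,0.3,0],
    [0,0,0,0,0,0.3,0],
    [0,0,0,0,0,0,0],
    [0,0,0,0,0,0,0],
  ],
)

```text
t: 8.97
tool_pos: [0.4293, 0.3038, 0.1481]
tool_rot: [-0.621, -3.079, 0.0]
contact_force: [1.4, -0.2, -5.6]
opening: 0.0152
```

>>> jog_arm(
  deltas=[
    [0,0,0,0,0,0.2,0],
    [0,0,0,0,0,0.2,0],
    [0,0,0,0,0,0.2,0],
    [0,0,0,0,0,0,0],
    [0,0,0,0,0,0,0],
  ],
)

```text
t: 9.38
tool_pos: [0.4293, 0.3038, 0.1422]
tool_rot: [-0.621, -3.079, 0.0]
contact_force: [1.2, -1.0, -4.1]
opening: 0.015
```

```bash
python3 - <<'E'
from h import *
im,d,K,T=snap('scene');o=ctrl.get_obs();print(o['tool_pos'],o['contact_force'],o['wrist_torque'],o['t'])
cv2.imwrite('pics/seat.png',cv2.resize(im[80:260,120:360],(800,600))[:,:,::-1])
E
```

```text
[0.42933456 0.30380527 0.14226972] [ 0.30091109 -0.80654242 -5.15920023] [ 0.06766582  0.03641661 -0.02178547] 9.4333
```

View pics/seat.png

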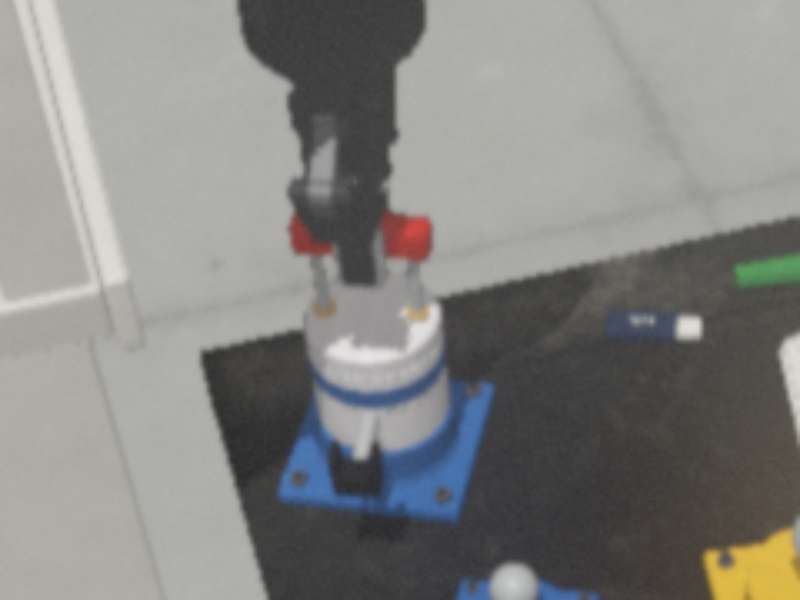

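The ball is inside the bore, handle still up (rods long at (318,285)). The load is still about 5 N, so it is a few mm above the collar or just touching. Lower on in small steps.

>>> jog_arm(
  deltas=[
    [0,0,0,0,0,0.1,0],
    [0,0,0,0,0,0.1,0],
    [0,0,0,0,0,0,0],
    [0,0,0,0,0,0,0],
  ],
)

```text
t: 9.77
tool_pos: [0.4297, 0.3039, 0.1412]
tool_rot: [0.621, 3.079, 0.001]
contact_force: [-2.0, -1.5, 0.8]
opening: 0.0155
```

>>> jog_arm(
  deltas=[
    [0,0,0,0,0,0.1,0],
    [0,0,0,0,0,0.1,0],
    [0,0,0,0,0,0.1,0],
    [0,0,0,0,0,0,0],
    [0,0,0,0,0,0,0],
  ],
)

```text
t: 10.18
tool_pos: [0.4295, 0.3039, 0.1373]
tool_rot: [0.621, 3.079, 0.001]
contact_force: [-0.3, -0.8, 0.1]
opening: 0.0155
```

Contact at TCP z≈0.141. The handle should bottom at about 0.121. Press it down.

>>> jog_arm(
  deltas=[
    [0,0,0,0,0,0.2,0],
    [0,0,0,0,0,0.2,0],
    [0,0,0,0,0,0.2,0],
    [0,0,0,0,0,0.2,0],
    [0,0,0,0,0,0.2,0],
    [0,0,0,0,0,0.2,0],
    [0,0,0,0,0,0.2,0],
    [0,0,0,0,0,0,0],
    [0,0,0,0,0,0,0],
  ],
)

```text
t: 10.93
tool_pos: [0.4293, 0.3038, 0.1227]
tool_rot: [0.621, 3.08, 0.0]
contact_force: [0.7, 0.4, -2.0]
opening: 0.0152
```

>>> jog_arm(
  deltas=[
    [0,0,0,0,0,0.1,0],
    [0,0,0,0,0,0.1,0],
    [0,0,0,0,0,0,0],
    [0,0,0,0,0,0,0],
  ],
)

```text
t: 11.27
tool_pos: [0.4295, 0.3039, 0.1218]
tool_rot: [0.621, 3.08, 0.0]
contact_force: [-2.3, -1.1, 3.0]
opening: 0.0155
```

>>> jog_arm(
  deltas=[
    [0,0,0,0,0,0.1,0],
    [0,0,0,0,0,0.1,0],
    [0,0,0,0,0,0,0],
    [0,0,0,0,0,0,0],
  ],
)

```text
t: 11.6
tool_pos: [0.4298, 0.304, 0.1218]
tool_rot: [0.62, 3.079, -0.0]
contact_force: [-5.4, -3.8, 14.2]
opening: 0.0151
```

Bottomed out: 14 N with no further motion. Unload, open, retreat.

>>> jog_arm(
  deltas=[
    [0,0,0,0,0,-0.2,0],
    [0,0,0,0,0,0,0.5],
    [0,0,0,0,0,0,1],
    [0,0,0,0,0,0,1],
    [0,0,0,0,0,0,1],
    [0,0,0,0,0,0,1],
    [0,0,0,0,0,0,1],
    [0,0,0,0,0,0,1],
  ],
)

```text
t: 12.27
tool_pos: [0.4294, 0.3038, 0.1212]
tool_rot: [-0.621, -3.08, 0.0]
contact_force: [0.4, 0.6, -1.3]
opening: 0.0858
```

>>> jog_arm(
  deltas=[
    [0,0,0,0,0,-1,1],
    [0,0,0,0,0,-2,1],
    [0,0,0,0,0,-2.5,1],
    [0,0,0,0,0,-2.5,1],
    [0,0,0,0,0,-2.5,1],
    [0,0,0,0,0,-2,1],
    [0,0,0,0,0,-1,1],
    [0,0,0,0,0,0,1],
    [0,0,0,0,0,0,1],
  ],
)

```text
t: 13.02
tool_pos: [0.4294, 0.3038, 0.2565]
tool_rot: [0.621, 3.079, 0.001]
contact_force: [1.0, -0.6, -0.4]
opening: 0.0854
```

```bash
python3 bar.py .128 w3.png; python3 - <<'E'
from h import *
im,d,K,T=snap('scene');w=cv2.imread('pics/w3.png')[:,:,::-1]
H,S,V=cv2.split(cv2.cvtColor(im,cv2.COLOR_RGB2HSV));P=cloud(K,T,d);v,u=np.mgrid[:480,:640]
m=((H<8)|(H>172))&(S>150)&(V>60)&(u>180)&(u<290)&(v>110)&(v<200)&(d>0)
print('scene bar z80',np.percentile(P[m][:,2],80),m.sum())
cv2.imwrite('pics/end.png',np.hstack([cv2.resize(im[80:320,100:420],(400,300)),cv2.resize(w,(400,300))])[:,:,::-1])
E
```

```text
bar [0.4269 0.3043 0.128 ] yaw -22.3 len 0.0636 z 0.1285 1822
tcp [0.4289 0.3035 0.2551] toolx yaw 157.2 tilt [-0.002 -0.001 -1.   ] t 13.0667 F [-0.3 -0.5 -0.5]
delta tool [2.000e-03 1.000e-04 1.271e-01]
scene bar z80 0.12851596777713725 61
```

View pics/end.png

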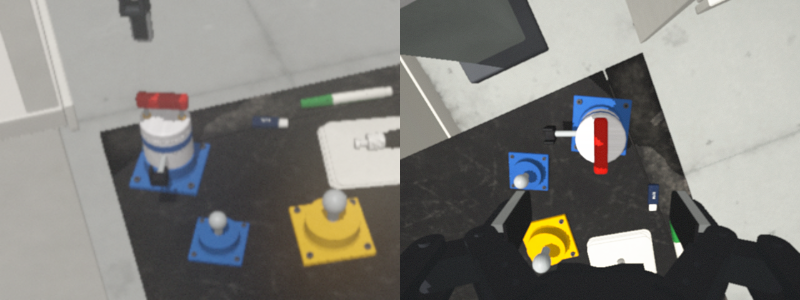

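The coupler stands upright on the large blue mount (bar at (162,101)). Bar top is at 0.1285 m, against 0.128 expected when seated and locked, and the gripper is clear. Handing in.

```bash
python3 -c "
from station import ctrl;print(ctrl.finish_job())"
```

```text
the job is handed in; nothing more can be done
None
```

The coupler is on the larger blue mount, upright with its handle pressed down, and I handed the job in at about 13 s. The hand-in reports no verdict.

- **What I did:** I gripped the red bar, drew the handle up until the coupler lifted (about 5 N), and carried it over. I corrected about 1 mm from the blue band, then lowered it until it touched the collar with the handle still up. I pressed the handle down until it stopped, at 14 N with no further travel, then opened the gripper and retreated.
- **Last checks:** The bar top read 0.1285 m in both the wrist and scene cameras, against 0.128 m expected when seated and locked. The bar centre was about 2 mm from the mount's axis and the gripper was clear. Uprightness was judged only by eye in the last picture.
- **Disagreements:** The wrist camera placed the bar about 2 mm to the -x side of the fixed cameras, within the stated calibration error. A scene-camera bar check at hover gave an unusable reading because the fingers hid the bar, so I used the band's axis instead.

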